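# Pack the medicine cool case, snap it shut and start it

### The job

Lay the long slim white carton flat in the open cool case beside the tub that is already in there, and let go of it. Then swing the lid over and press its free edge down until the catch clicks and the lid is fully shut. Last, with the lid shut, turn the lever on the end of the case to straight upright; do not shift or knock over any of the other stock.

Things in the scene. Friction and masses are not known exactly. Their poses are not given: they have to be found in the camera images.
- case: teal plastic cool case, fixed. Origin: centre of its underside; x towards its hinge side, y towards the end with the lever. Outside 172 (x) x 292 (y) x 76 mm high without lid; walls and floor 6 mm: inside 160 x 280 mm, 70 mm deep. A grey lever housing stands on the +y end, 110 (x) x 56 (y) x 70 mm high, y 146 to 202
- catch_mid (a point): sprung steel roller catch at the middle of the case's -x side, between grey cheeks that reach from x -86 to -131 and y -41 to +41 mm in the case's frame, up to 69 mm high. Fixed point at the roller, 66 mm above the worktop
- lid (a joint): lid hinge: 0 fully shut and clicked, 1.57 upright, 1.8 wide open. Stiff: stays where it is left; about 3 N at the free edge moves it. It meets the catch at about 0.12 (free edge some 20 mm too high); pressing the free edge down with about 12 N (more nearer the hinge) takes it past the catch and it snaps to 0
- lid_edge (a point): middle of the lid's free edge, on its outer (when shut, upper) face. The lid is a flat teal plate 172 x 292 x 12 mm; point axes: -x from hinge to free edge, y along the edge, z out of the outer face. A tongue 56 mm wide goes 18 mm past this edge and 28 mm down from the outer face. Shut, the point is 88.5 mm above the worktop, at x = -86 mm in the case's frame
- lid_hinge (a point): middle of the lid's hinge line, 76.5 mm above the worktop, at x = +86 mm in the case's frame; the line runs along the case's y. The lid's inner face lies on this line, its outer face 12 mm off it
- lever (a joint): lever of the case: 0 leans 0.9 rad from upright towards the catch side (-x of the case), 0.9 straight upright, 1.8 leans as far towards the hinge side. Stays where it is left; about 2 N at the grip moves it
- lever_grip (a point): centre of the lever's black grip, a block 22 x 22 mm and 36 mm long along the lever, 85 mm from the pivot; its point axes turn with the lever. The lever is a steel bar below it, and the only one in the scene
- lever_pivot (a point): pivot of the lever, 68 mm above the worktop, at y = +174 mm in the case's frame; the lever turns about the case's y axis
- carton_mid (a point): the carton to pack: the longest loose carton, white with a plain blue panel, 130 (x) x 50 (y) x 50 mm (z), about 0.15 kg, lying on the worktop. Point at its centre, 25 mm above its underside
- tub_mid (a point): white screw-top tub already in the case, 60 mm in diameter, 60 mm high, loose, standing on the case floor; it stays in the case. Point at its centre, 30 mm above its foot
- shortbox_mid (a point): short white carton with a plain blue panel, 85 (x) x 62 (y) x 40 mm, loose; leave it alone. Point at its centre, 20 mm above its underside
- bigtub_mid (a point): big white screw-top tub, 84 mm in diameter, 95 mm tall, loose, standing on the worktop; leave it alone. Point at its centre, 47.5 mm above its foot
- flask_a_mid (a point): loose white plastic dropper bottle, 40 mm in diameter, 90 mm tall, standing; leave it alone. Point at its centre, 45 mm above its foot
- flask_b_mid (a point): loose white plastic dropper bottle, 40 mm in diameter, 90 mm tall, standing; leave it alone. Point at its centre, 45 mm above its foot
- flask_c_mid (a point): loose white plastic dropper bottle, 40 mm in diameter, 90 mm tall, standing; leave it alone. Point at its centre, 45 mm above its foot
- flask_d_mid (a point): loose white plastic dropper bottle, 40 mm in diameter, 90 mm tall, standing; leave it alone. Point at its centre, 45 mm above its foot
There are look-alikes about, which are no part of the job. Leave any black or pink look-alike of the part that bears carton_mid alone.

How it is judged:
On the way, in this order (a step that is already met when the one before it is completed fails the run):
1. the long carton lies in the case, let go of (x of carton_mid in the frame of case between -0.08 and 0.08 m and y of carton_mid in the frame of case between -0.14 and 0.14 m and z of carton_mid in the frame of case between 0 and 0.05 m and angle between carton_mid's own x axis and vertical between 1.37 and 1.77 rad and contact force between carton and the arm below 0.1 N), for 0.2 s.
2. the lid is pressed past its catch, fully shut (value of joint lid below 0.03 rad), for 0.2 s.
3. the lever stands upright, the lid still shut (value of joint lever between 0.75 and 1.05 rad and value of joint lid below 0.03 rad), for 0.2 s.
At the end, for the whole second after the job is handed in: The long carton, at rest and level within 0.2 rad, and the tub are both inside the case, centres less than 50 mm above its underside; the lid is shut within 0.03 rad (past its catch); the lever is at rest within 0.15 rad (about 8 degrees) of upright (all of step 3 and x of carton_mid in the frame of case between -0.08 and 0.08 m and y of carton_mid in the frame of case between -0.14 and 0.14 m and z of carton_mid in the frame of case between 0 and 0.05 m and angle between carton_mid's own x axis and vertical between 1.37 and 1.77 rad and x of tub_mid in the frame of case between -0.08 and 0.08 m and y of tub_mid in the frame of case between -0.14 and 0.14 m and z of tub_mid in the frame of case between 0 and 0.05 m and linear speed of carton below 0.02 m/s and velocity of joint lever between -0.05 and 0.05 rad/s); the robot touches nothing.
It fails at once if other stock (the short carton, the big tub or a dropper bottle) is shifted by more than 30 mm or knocked over (distance of any of shortbox_mid, bigtub_mid, flask_a_mid, flask_b_mid, flask_c_mid, flask_d_mid from where it was at the start of the episode above 0.03 m or angle between any of shortbox_mid, bigtub_mid, flask_a_mid, flask_b_mid, flask_c_mid, flask_d_mid's own z axis and vertical above 0.5 rad).
It also fails if it takes over 64 s, if anything falls off the work surface, if the arm or the gripper's body presses on something with over 40 N, if the wrist force passes 120 N, or if a joint passes its speed limit or range.

### The arm

A 6-joint arm with a two-finger parallel gripper is mounted at the origin on the work surface. World frame = base frame: x ahead of the robot, y to its left, z up, the work surface at z = 0. Lengths are in m, angles in rad, forces in N, time in s.
With the tool pointing down it reaches from about 0.3 to 0.775 m from the base axis. Payload 14.6 kg.
Tool frame: the origin (TCP) lies on the centre line of the jaws, within the pads' length; the fingertips stand 8 mm ahead of it and the grasp point (between the pads) lies 11 mm behind it; z points along the fingers, y is the line along which they close (so a half turn about z gives the same grasp; the last joint's range is limited). The gripper opens to 94 mm and grips with 3 to 60 N. Pads are 16 mm wide; open, the fingers measure 119 mm over their backs; the gripper's body (75 mm by 177 mm) begins 78 mm behind the grasp point.
Start: joints at [-1.366, 0.3, 1.521, -0, 1.321, -0.067], TCP at [0.148, -0.53, 0.213] pointing down, gripper open.
Joint ranges: [-3.03, 3.03], [-0.79, 2.21], [0.23, 2.52], [-1.04, 4.18], [0, 3.07], [-2.55, 2.55]. Speed limits (rad/s): [2.22, 2.22, 2.57, 3.14, 3.14, 3.14].

### API

Orientations are given as a 3x3 rotation matrix whose columns are the frame's x, y, z axes.
In Python, from workcell import robot, snapshot, get_calibration gives the robot as it stands.
- The arm moves only by the tool drive_tool, never from a script. Its argument "steps" is a list of rows, each a list of 3 entries, a list of its own where there are three numbers: the turn, a rotation vector about the tool's x, y, z in degrees, then the shift along the tool's x, y, z in mm, then the closure, from 0 (fully open) to 1 (shut). A call has 1 to 5 rows; each row shifts and turns the commanded pose from where the row before left it, along the tool's axes as they then stand; what a row does not reach is not made up. A row lasts 1/10 s, in which the tool goes at most 50 mm and 8.59 degrees, less where a joint would pass 70% of its speed; a pose out of reach is approached as far as the arm can. A call with a gripper value outside its range is refused whole. The fingers move at their own pace and stop on an object; "grip_force" is the grip in N (left out, the last holds). Time passes only in rows, so rows that do not move let the fingers close. It gives the time, the measured TCP pose, the force, the opening and the grip force at its end, in the units of the state.
- robot.read_state(): the state, without advancing time (a new reading comes with each control period).
- snapshot(name): name is "scene" or "top" or "wrist"; returns the picture (480x640x3 uint8, red, green, blue); there is no depth.
- get_calibration(name): a dict with "fovy" (degrees; the focal length in pixels is half the picture's height over the tangent of half this angle, whatever the lens; pixels are square), "cx", "cy" (the principal point, pixels), "cam_to_world" (4x4, takes a point from camera to world coordinates). Camera axes: x right, y down, z forward; pixel columns grow to the right and rows downward; lengths in m; the calibration is good to about 2 mm. A picture is of the moment at which its call begins: read the wrist's pose just before it. get_calibration takes no time and is no camera call; for the wrist camera it gives the pose at the moment of the call.
- robot.hand_in(): hands the job in; it is judged then, once.
The state is a dict: "t": time; "q": joint angles; "joint_velocities": joint speeds; "joint_efforts": joint torques, N m; "eef_pos": TCP position; "eef_rot": TCP orientation; "force": force on the tool from outside, world axes, zero at the start; "torque": the same for the moment, N m; "finger_gap": finger opening in m; "grasp_force": force on a finger pad.
Only numpy, scipy, OpenCV 4.12 (cv2) and the standard library are available. Lean on these libraries where they do the work, as an engineer would, in place of code of your own. Each camera call takes 0.05 s, during which the arm holds its last target. There are 200 camera calls.

## Working session

There is one attempt and no reset: what is moved stays moved. The work goes in short steps, Python scripts to look and compute and a tool call to move; the robot and the scene stay as the last step left them, time stands still between calls to the robot, and variables do not carry over. Pictures are saved under pics/ and viewed, at most 10 in all, crops included, and the job is handed in when it is done.

Besides the shell and the picture viewer there is one more tool, called in YAML: its name, and indented under it one key for each argument. drive_tool: Moves the arm, as the interface text tells. Its arguments: {"type":"object","properties":{"steps":{"type":"array","items":{"type":"array"}},"grip_force":{"type":"number"}},"required":["steps"]}

```bash
ls; mkdir -p pics
python3 - <<'E'
from workcell import robot, snapshot, get_calibration
import cv2
for n in ("scene","top"):
    im=snapshot(n); cv2.imwrite(f"pics/{n}0.png",im[:,:,::-1])
    c=get_calibration(n); print(n,c)
s=robot.read_state(); print(s['t'],s['eef_pos'],s['eef_rot'],s['force'])
E
```

```text
pics
scene {'fovy': 54.49424410616252, 'cx': 320.91803421922583, 'cy': 234.74698682398483, 'cam_to_world': array([[-0.64077453,  0.46705641, -0.60931627,  1.01075634],
       [ 0.76748748,  0.40961052, -0.49313505,  0.39827829],
       [ 0.01926047, -0.78363099, -0.62092794,  0.65790568],
       [ 0.        ,  0.        ,  0.        ,  1.        ]])}
top {'fovy': 49.56584878343758, 'cx': 320.3562551861353, 'cy': 233.75502864006648, 'cam_to_world': array([[-0.01792607, -0.99774851,  0.06462631,  0.42433393],
       [-0.99977154,  0.01863994,  0.01046013, -0.05110841],
       [-0.01164121, -0.06442404, -0.99785471,  1.35065473],
       [ 0.        ,  0.        ,  0.        ,  1.        ]])}
0.1 [ 0.14760549 -0.52959693  0.21295202] [[ 9.63290842e-01  2.68459860e-01 -2.40900739e-04]
 [ 2.68459965e-01 -9.63290319e-01  1.00402112e-03]
 [ 3.74820182e-05 -1.03183655e-03 -9.99999467e-01]] [-0.59141831  0.94426787 -0.58047846]
```

View pics/scene0.png

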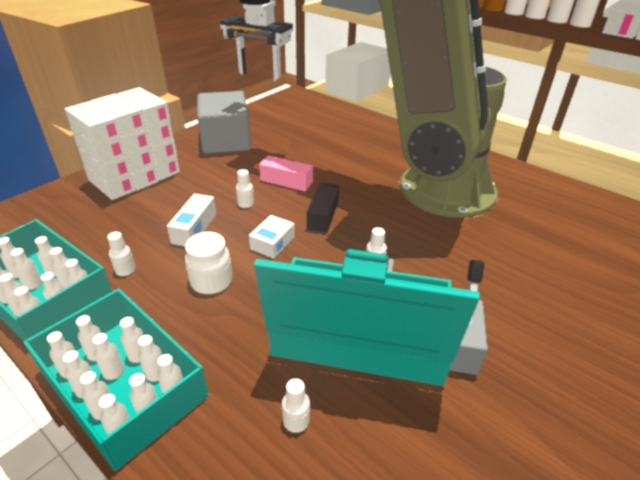

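View pics/top0.png

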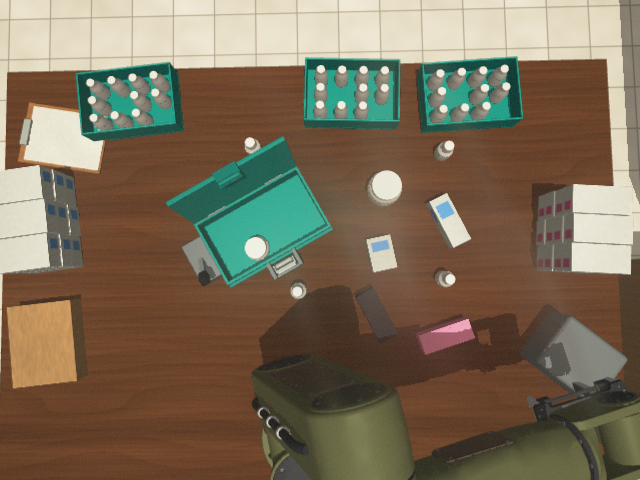

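The scene view shows the carton with its blue panel at about (192,218), the open lid at (365,320) and the lever at (476,275). In the top view, the carton is at (449,220), the case opening is around (265,228) with the tub at (256,247), the lever grip is at (204,278), and bottles stand at (298,290) and (252,145). I'll zoom in on the case and segment the carton.

```bash
cat > h.py <<'E'
import numpy as np, cv2
from workcell import robot, snapshot, get_calibration
def ray(n,uv,c=None):
    c=c or get_calibration(n); f=240/np.tan(np.radians(c['fovy']/2)); T=c['cam_to_world']
    d=T[:3,:3]@np.array([(uv[0]-c['cx'])/f,(uv[1]-c['cy'])/f,1]); return T[:3,3],d/np.linalg.norm(d)
def onz(n,uv,z,c=None):
    o,d=ray(n,uv,c); return o+d*(z-o[2])/d[2]
def tri(r1,r2):
    A=np.zeros((3,3));b=np.zeros(3)
    for o,d in(r1,r2): P=np.eye(3)-np.outer(d,d);A+=P;b+=P@o
    p=np.linalg.solve(A,b); return p,max(np.linalg.norm((np.eye(3)-np.outer(d,d))@(p-o)) for o,d in(r1,r2))
def blobs(im,mask,amin=60):
    n,l,s,c=cv2.connectedComponentsWithStats(mask.astype(np.uint8)); 
    return [(c[i],s[i],l==i) for i in range(1,n) if s[i][4]>=amin]
def hsv(im): return cv2.cvtColor(im,cv2.COLOR_RGB2HSV).astype(int)
E
python3 - <<'E'
from h import *
S=cv2.imread('pics/scene0.png')[:,:,::-1].copy();T=cv2.imread('pics/top0.png')[:,:,::-1].copy()
B={}
for n,im,roi in(('scene',S,(150,170,310,260)),('top',T,(350,180,480,280))):
    h=hsv(im);m=(h[...,0]>95)&(h[...,0]<125)&(h[...,1]>90)&(h[...,2]>90)
    k=np.zeros_like(m);k[roi[1]:roi[3],roi[0]:roi[2]]=1
    for c,s,_ in blobs(im,m&k,20): print(n,'blue',c.round(1),s)
    B[n]=[c for c,s,_ in blobs(im,m&k,20)]
h=hsv(T);m=(h[...,1]<70)&(h[...,2]>120)|((h[...,0]>95)&(h[...,0]<125)&(h[...,2]>90));k=np.zeros_like(m);k[180:260,420:480]=1
for c,s,l in blobs(T,m&k,200):
    r=cv2.minAreaRect(np.argwhere(l)[:,::-1].astype(np.float32));print(r)
    for p in cv2.boxPoints(r): print(p,onz('top',p,.05).round(4))
c=T[120:300,150:350];cv2.imwrite('pics/case.png',cv2.resize(c,None,fx=3,fy=3,interpolation=cv2.INTER_CUBIC)[:,:,::-1])
E
```

```text
scene blue [184.8 217.6] [177 214  17   8  95]
scene blue [197.2 227.6] [195 223   5   9  31]
scene blue [266.6 233.2] [258 229  18   9  80]
scene blue [279.2 244.9] [277 241   5   9  28]
top blue [444.6 209.7] [436 202  18  17 179]
top blue [379.5 245.9] [372 241  16  11 117]
((448.2398986816406, 220.6650390625), (52.74372100830078, 23.337932586669922), 62.1759033203125)
[425.61075 202.78876] [ 0.5815 -0.3032  0.05  ]
[446.25046 191.89557] [ 0.6081 -0.3558  0.05  ]
[470.86905 238.54132] [ 0.4896 -0.4131  0.05  ]
[450.22934 249.43451] [ 0.4633 -0.3608  0.05  ]
```

View pics/case.png

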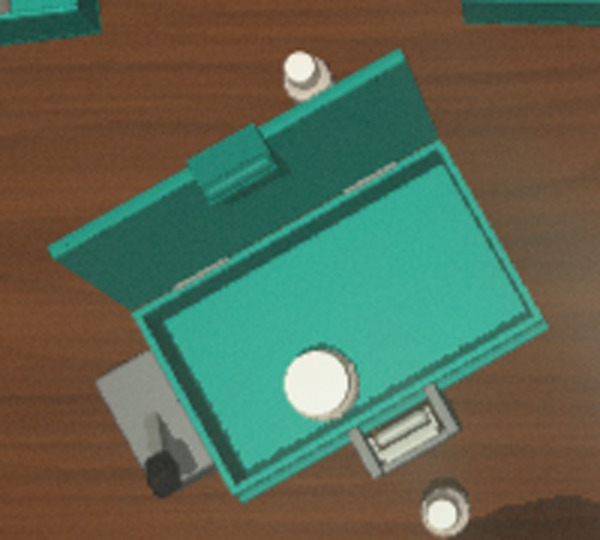

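The zoomed top view shows the case rim corners at crop pixels (135,315), (440,142), (545,322) and (243,490). The tub is at (320,384), the lid's free edge runs (50,250) to (400,50), and the lever grip is at (162,472).

Run:
```python
from h import *
full=lambda p:(150+(p[0]+.5)/3-.5,120+(p[1]+.5)/3-.5)
P=np.array([onz('top',full(p),.076) for p in((135,315),(440,142),(545,322),(243,490))]) # hinge+lever, hinge far, catch far, catch+lever
for i in range(4): print(P[i].round(4),np.linalg.norm(P[i]-P[i-1]).round(4))
c=P.mean(0); ex=(P[0]+P[1]-P[2]-P[3]);ex/=np.linalg.norm(ex);ey=(P[0]+P[3]-P[1]-P[2]);ey/=np.linalg.norm(ey)
print('c',c,'yaw',np.degrees(np.arctan2(ex[1],ex[0])),np.degrees(np.arctan2(-ey[0],ey[1])))
yaw=(np.arctan2(ex[1],ex[0])+np.arctan2(-ey[0],ey[1]))/2
R=np.array([[np.cos(yaw),-np.sin(yaw),0],[np.sin(yaw),np.cos(yaw),0],[0,0,1]])
loc=lambda p:((p-[c[0],c[1],0])@R).round(4)
t=tri(ray('top',full((320,382))),ray('top',full((320,382)))) if 0 else None
print('tub',loc(onz('top',full((319,382)),.066)), onz('top',full((319,382)),.066))
for a,b in(((50,250),(470,293)),((400,50),(259,262))):
    p,e=tri(ray('top',full(a)),ray('scene',b));print('lidcorner',p.round(4),e.round(4),loc(p))
p,e=tri(ray('top',full((163,466))),ray('scene',(476,268)));print('grip',p.round(4),e.round(4),loc(p))
# lids rays at y=+-146 plane in local
for a,y in(((50,250),.146),((400,50),-.146)):
    o,d=ray('top',full(a)); o=loc(o);d=d@R; print(o+d*(y-o[1])/d[1])
p,e=tri(ray('top',(444.6,209.7)),ray('scene',(184.8,217.6)));print('panel',p.round(4),e)
for nm,uv,z in(('fa',(298,290),.09),('fb',(252,145),.09),('bt',(385,187),.095),('fc',(447,147),.09),('fd',(448,277),.09),('short',(381,253),.04)):
    q=onz('top',uv,z);print(nm,q.round(3),loc(q))
```

```text
[0.5351 0.2719 0.076 ] 0.1695
[0.6738 0.0188 0.076 ] 0.2886
[ 0.523 -0.065  0.076] 0.1726
[0.3902 0.1839 0.076 ] 0.2821
c [0.53055729 0.10240279 0.076     ] yaw 30.167464382530902 28.40275200136586
tub [-0.0364  0.0432  0.066 ] [0.47765169 0.12228857 0.066     ]
lidcorner [0.5698 0.287  0.2442] 0.0034 [0.1245 0.1419 0.2442]
lidcorner [0.7055 0.0407 0.2432] 0.0045 [ 0.1224 -0.1394  0.2432]
grip [0.4102 0.2361 0.1457] 0.0035 [-0.0396  0.1755  0.1457]
[0.12575137 0.146      0.24106484]
[ 0.13448074 -0.146       0.20216157]
panel [ 0.5628 -0.3501  0.0478] 0.0008528776114754045
fa [0.371 0.019 0.09 ] [-0.1803  0.0049  0.09  ]
fb [0.728 0.126 0.09 ] [ 0.184  -0.0756  0.09  ]
bt [ 0.617 -0.197  0.095] [-0.0715 -0.3034  0.095 ]
fc [ 0.713 -0.352  0.09 ] [-0.063  -0.4856  0.09  ]
fd [ 0.396 -0.344  0.09 ] [-0.3357 -0.3231  0.09  ]
short [ 0.458 -0.189  0.04 ] [-0.206  -0.2187  0.04  ]
```

drive_tool:
  steps:
    - [[0,0,0],[42,-6.2,0],0]
    - [[0,0,0],[42,-6.2,0],0]
    - [[0,0,0],[42,-6.2,0],0]
    - [[0,0,0],[42,-6.2,0],0]
    - [[0,0,0],[42,-6.2,0],0]

```text
t: 0.6
eef_pos: [0.343, -0.4425, 0.2132]
eef_rot: [[0.963, 0.268, -0.0], [0.268, -0.963, 0.0], [-0.0, -0.0, -1.0]]
force: [-0.0, -0.6, 0.9]
finger_gap: 0.0941
grasp_force: 0.0
```

drive_tool:
  steps:
    - [[0,0,0],[42,-6.2,0],0]
    - [[0,0,0],[42,-6.2,0],0]
    - [[0,0,0],[42,-6.2,0],0]
    - [[0,0,0],[42,-6.2,0],0]
    - [[0,0,0],[42,-6.2,0],0]

```text
t: 1.1
eef_pos: [0.537, -0.3562, 0.2131]
eef_rot: [[0.963, 0.269, -0.001], [0.269, -0.963, 0.0], [-0.0, -0.001, -1.0]]
force: [0.4, -0.2, 0.5]
finger_gap: 0.0937
grasp_force: 0.0
```

drive_tool:
  steps:
    - [[0,0,-5],[0,0,0],0]
    - [[0,0,-5.2],[0,0,0],0]
    - [[0,0,0],[0,0,0],0]
    - [[0,0,0],[0,0,0],0]

```text
t: 1.5
eef_pos: [0.5354, -0.3574, 0.2132]
eef_rot: [[0.902, 0.432, -0.0], [0.432, -0.902, 0.0], [-0.0, -0.0, -1.0]]
force: [1.0, -0.0, 1.2]
finger_gap: 0.0939
grasp_force: 0.0
```

Run:
```python
from h import *
c=get_calibration('wrist');im=snapshot('wrist');cv2.imwrite('pics/w1.png',im[:,:,::-1]);np.save('w1.npy',c,allow_pickle=True)
s=robot.read_state();print(s['t'],s['eef_pos'],s['eef_rot'].round(4),s['force']);print(c)
h=hsv(im);m=(h[...,0]>95)&(h[...,0]<125)&(h[...,1]>90)&(h[...,2]>90)
for q,st,l in blobs(im,m,100): print(q,st)
```

```text
1.55 [ 0.53537042 -0.35744517  0.21332544] [[ 9.018e-01  4.322e-01 -2.000e-04]
 [ 4.322e-01 -9.018e-01  2.000e-04]
 [-1.000e-04 -2.000e-04 -1.000e+00]] [ 0.30103406  0.41855051 -0.80166311]
{'fovy': 63.391154048231186, 'cx': 312.2428311938959, 'cy': 237.0568665721873, 'cam_to_world': array([[ 4.32272014e-01, -8.77766330e-01, -2.06560344e-01,
         5.95020568e-01],
       [-9.01743224e-01, -4.20841753e-01, -9.87490545e-02,
        -3.29615382e-01],
       [-2.50622020e-04,  2.28950843e-01, -9.73437953e-01,
         3.84346737e-01],
       [ 0.00000000e+00,  0.00000000e+00,  0.00000000e+00,
         1.00000000e+00]])}
[316.40601966 187.8544226 ] [ 297  168   40   41 1628]
[108.03366174 195.35385878] [  83  178   51   36 1218]
[151.82222222 200.96666667] [146 189  12  25 180]
```

View pics/w1.png

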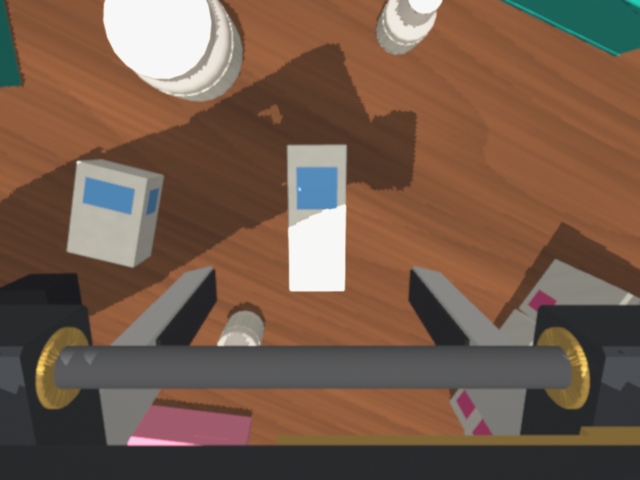

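The wrist view shows the carton top with corners at (288,145), (346,145), (345,291) and (290,291), square to the jaws, and the panel at (316,188).

Run:
```python
from h import *
c=np.load('w1.npy',allow_pickle=True).item()
P=np.array([onz('',p,.05,c) for p in((287.5,144.5),(346.5,144.5),(345.5,291.5),(289.5,291.5))]);print(P.round(4),P.mean(0))
print(np.linalg.norm(P[0]-P[1]),np.linalg.norm(P[1]-P[2]))
print('panel',tri(ray('',(316.4,187.9),c),ray('top',(444.6,209.7))))
s=robot.read_state();d=s['eef_rot'].T@(P.mean(0)-s['eef_pos']);print('tool delta',d)
a=(P[0]+P[1]-P[2]-P[3]);print(np.degrees(np.arctan2(a[1],a[0])))
```

```text
[[ 0.5869 -0.3105  0.05  ]
 [ 0.6082 -0.355   0.05  ]
 [ 0.4911 -0.413   0.05  ]
 [ 0.469  -0.3669  0.05  ]] [ 0.53880416 -0.36134184  0.05      ]
0.04937416387394958 0.13068828399810992
panel (array([ 0.5639254 , -0.34892488,  0.05096813]), np.float64(0.0012819546362118639))
tool delta [0.00143362 0.00503797 0.16332403]
25.972709656882426
```

drive_tool:
  steps:
    - [[0,0,0],[1.5,5,45],0]
    - [[0,0,0],[0,0,45],0]
    - [[0,0,0],[0,0,45],0]
    - [[0,0,0],[0,0,40],0]
    - [[0,0,0],[0,0,16],0]
  grip_force: 15

```text
t: 2.05
eef_pos: [0.5374, -0.3603, 0.0185]
eef_rot: [[0.901, 0.433, -0.004], [0.433, -0.901, 0.003], [-0.002, -0.005, -1.0]]
force: [-0.0, -0.1, 0.4]
finger_gap: 0.094
grasp_force: 0.0
```

drive_tool:
  steps:
    - [[0,0,0],[0,0,0],0]
    - [[0,0,0],[0,0,0],0.8]
    - [[0,0,0],[0,0,0],0.8]
    - [[0,0,0],[0,0,0],0.8]
    - [[0,0,0],[0,0,0],0.8]

```text
t: 2.55
eef_pos: [0.5395, -0.3614, 0.0236]
eef_rot: [[0.901, 0.435, 0.001], [0.435, -0.901, -0.001], [0.001, 0.001, -1.0]]
force: [0.2, -0.2, -0.1]
finger_gap: 0.0657
grasp_force: 0.0
```

drive_tool:
  steps:
    - [[0,0,0],[0,0,0],0.8]
    - [[0,0,0],[0,0,0],0.8]
    - [[0,0,0],[0,0,0],0.8]
    - [[0,0,0],[0,0,0],0.8]
    - [[0,0,0],[0,0,0],0.8]

```text
t: 3.05
eef_pos: [0.5392, -0.3612, 0.0227]
eef_rot: [[0.901, 0.435, 0.0], [0.435, -0.901, -0.0], [0.0, 0.0, -1.0]]
force: [-1.5, 0.7, 4.3]
finger_gap: 0.0498
grasp_force: 15.0
```

drive_tool:
  steps:
    - [[0,0,0],[0,0,-30],0.8]
    - [[0,0,0],[0,0,-40],0.8]
    - [[0,0,0],[0,0,-40],0.8]
    - [[0,0,0],[0,0,-40],0.8]
    - [[0,0,0],[0,0,-40],0.8]

```text
t: 3.55
eef_pos: [0.5388, -0.361, 0.2137]
eef_rot: [[0.901, 0.435, -0.0], [0.435, -0.901, 0.0], [-0.0, -0.0, -1.0]]
force: [0.8, -1.1, -1.8]
finger_gap: 0.0498
grasp_force: 15.0
```

drive_tool:
  steps:
    - [[0,0,0],[19.2,-35.7,0],0.8]
    - [[0,0,0],[19.2,-35.7,0],0.8]
    - [[0,0,0],[19.2,-35.7,0],0.8]
    - [[0,0,0],[19.2,-35.7,0],0.8]
    - [[0,0,0],[19.2,-35.7,0],0.8]

```text
t: 4.05
eef_pos: [0.5477, -0.1571, 0.2121]
eef_rot: [[0.901, 0.435, -0.0], [0.435, -0.901, 0.0], [-0.0, -0.0, -1.0]]
force: [0.1, -0.2, -0.7]
finger_gap: 0.0501
grasp_force: 15.0
```

drive_tool:
  steps:
    - [[0,0,0],[19.2,-35.7,0],0.8]
    - [[0,0,0],[19.2,-35.7,0],0.8]
    - [[0,0,0],[19.2,-35.7,0],0.8]
    - [[0,0,0],[19.2,-35.7,0],0.8]
    - [[0,0,0],[19.2,-35.7,0],0.8]

```text
t: 4.55
eef_pos: [0.5566, 0.0454, 0.2122]
eef_rot: [[0.901, 0.435, -0.0], [0.435, -0.901, -0.0], [-0.0, -0.0, -1.0]]
force: [0.2, 0.3, -0.9]
finger_gap: 0.0496
grasp_force: 15.0
```

drive_tool:
  steps:
    - [[0,0,-8.5],[0,0,0],0.8]
    - [[0,0,-8.5],[0,0,0],0.8]
    - [[0,0,-8.5],[0,0,0],0.8]
    - [[0,0,-8.5],[0,0,0],0.8]
    - [[0,0,-8.5],[0,0,0],0.8]

```text
t: 5.05
eef_pos: [0.5567, 0.0438, 0.2121]
eef_rot: [[0.364, 0.931, -0.001], [0.931, -0.364, -0.0], [-0.0, -0.0, -1.0]]
force: [-0.5, 0.4, -0.7]
finger_gap: 0.0497
grasp_force: 15.0
```

drive_tool:
  steps:
    - [[0,0,-8.5],[0,0,0],0.8]
    - [[0,0,-8.5],[0,0,0],0.8]
    - [[0,0,-8.5],[0,0,0],0.8]
    - [[0,0,-8.5],[0,0,0],0.8]
    - [[0,0,-8.5],[0,0,0],0.8]

```text
t: 5.55
eef_pos: [0.5567, 0.0438, 0.212]
eef_rot: [[-0.36, 0.933, -0.001], [0.933, 0.36, -0.0], [0.0, -0.001, -1.0]]
force: [-0.3, 0.7, -1.9]
finger_gap: 0.0499
grasp_force: 15.0
```

drive_tool:
  steps:
    - [[0,0,-8.5],[0,0,0],0.8]
    - [[0,0,0],[0,0,0],0.8]
    - [[0,0,0],[0,0,0],0.8]

```text
t: 5.85
eef_pos: [0.5567, 0.0438, 0.2122]
eef_rot: [[-0.485, 0.875, -0.0], [0.875, 0.485, -0.0], [0.0, -0.0, -1.0]]
force: [1.1, 0.2, -1.5]
finger_gap: 0.0501
grasp_force: 15.0
```

Run:
```python
from h import *
c=get_calibration('wrist');im=snapshot('wrist');cv2.imwrite('pics/w2.png',im[:,:,::-1]);np.save('w2.npy',c,allow_pickle=True)
s=robot.read_state();print(s['t'],s['eef_pos'],s['eef_rot'].round(4),s['force'],s['finger_gap']);print(c['cam_to_world'])
```

```text
5.9 [0.55675548 0.04378352 0.21226679] [[-4.852e-01  8.744e-01 -2.000e-04]
 [ 8.744e-01  4.852e-01 -0.000e+00]
 [ 1.000e-04 -2.000e-04 -1.000e+00]] [-0.6535659  -0.18925768 -1.0731861 ] 0.04991032902735157
[[ 8.74512430e-01  4.71866098e-01  1.12117773e-01  5.24512415e-01]
 [ 4.85002523e-01 -8.51181429e-01 -2.00655745e-01  1.00861995e-01]
 [ 7.49922110e-04  2.29853346e-01 -9.73224988e-01  3.83379338e-01]
 [ 0.00000000e+00  0.00000000e+00  0.00000000e+00  1.00000000e+00]]
```

View pics/w2.png

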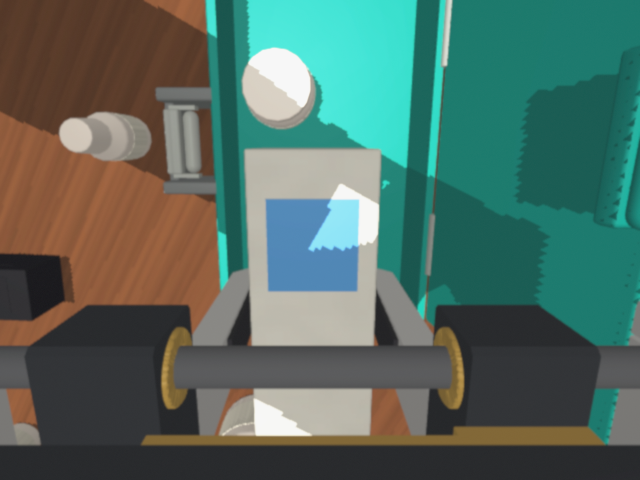

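The wrist view shows the tub lid at (279,88), the catch cheeks at rows 93 and 186, the left rim's outer edge from (207,5) to (220,285), and the hinge strips at (447,30) and (430,245).

Run:
```python
from h import *
c=np.load('w2.npy',allow_pickle=True).item()
yaw=np.radians(29.3);C=np.array([.5306,.1024,0])
R=np.array([[np.cos(yaw),-np.sin(yaw),0],[np.sin(yaw),np.cos(yaw),0],[0,0,1]])
loc=lambda p:((p-C)@R).round(4)
for n,p,z in(('rimL',(207,5),.076),('rimL',(219,285),.076),('hinge',(447,30),.0765),('hinge',(430,245),.0765),('innerR',(437,100),.076),('cheekT outer',(157,88),.069),('cheekB outer',(165,193),.069),('tub',(277,84),.066),('flaskA',(75,134),.09),('carton end',(245,149),.2122+.011+.017),('carton end',(380,149),.2402)):
    print(n,loc(onz('',p,z,c)))
s=robot.read_state();print('tcp',loc(s['eef_pos']),(R.T@s['eef_rot'])[:,0])
```

```text
rimL [-0.0803  0.0992  0.076 ]
rimL [-0.0844 -0.1118  0.076 ]
hinge [0.0917 0.082  0.0765]
hinge [ 0.0898 -0.078   0.0765]
innerR [0.0879 0.0342 0.076 ]
cheekT outer [-0.1239  0.0447  0.069 ]
cheekB outer [-0.1252 -0.0354  0.069 ]
tub [-0.0326  0.0475  0.066 ]
flaskA [-0.1789  0.0105  0.09  ]
carton end [-0.0301  0.0005  0.2402]
carton end [1.840e-02 2.000e-04 2.402e-01]
tcp [-0.0059 -0.0639  0.2123] [4.76871591e-03 9.99988625e-01 9.20633131e-05]
```

drive_tool:
  steps:
    - [[0,0,0],[5,4,30],0.8]
    - [[0,0,0],[0,0,40],0.8]
    - [[0,0,0],[0,0,40],0.8]
    - [[0,0,0],[0,0,35],0.8]
    - [[0,0,0],[0,0,15],0.8]

```text
t: 6.4
eef_pos: [0.5564, 0.0501, 0.0494]
eef_rot: [[-0.487, 0.874, -0.004], [0.874, 0.487, -0.0], [0.002, -0.004, -1.0]]
force: [-0.4, 0.4, -0.1]
finger_gap: 0.0498
grasp_force: 15.0
```

drive_tool:
  steps:
    - [[0,0,0],[0,0,10],0.8]
    - [[0,0,0],[0,0,8],0.8]
    - [[0,0,0],[0,0,4],0.8]
    - [[0,0,0],[0,0,0],0.8]
    - [[0,0,0],[0,0,0],0.8]

```text
t: 6.9
eef_pos: [0.5583, 0.0501, 0.0313]
eef_rot: [[-0.489, 0.872, 0.001], [0.872, 0.489, 0.0], [-0.001, 0.001, -1.0]]
force: [-0.3, 0.7, -1.0]
finger_gap: 0.0496
grasp_force: 15.0
```

drive_tool:
  steps:
    - [[0,0,0],[0,0,2],0.8]
    - [[0,0,0],[0,0,0],0.8]
    - [[0,0,0],[0,0,0],0.26]
    - [[0,0,0],[0,0,0],0.26]
    - [[0,0,0],[0,0,0],0.26]

```text
t: 7.4
eef_pos: [0.5579, 0.0501, 0.0286]
eef_rot: [[-0.489, 0.872, 0.0], [0.872, 0.489, 0.0], [-0.0, 0.0, -1.0]]
force: [-0.3, 0.5, -0.4]
finger_gap: 0.0685
grasp_force: 0.0
```

drive_tool:
  steps:
    - [[0,0,0],[0,0,0],0.26]
    - [[0,0,0],[0,0,0],0.26]
    - [[0,0,0],[0,0,0],0.26]
    - [[0,0,0],[0,0,0],0.26]

```text
t: 7.8
eef_pos: [0.5578, 0.0501, 0.0284]
eef_rot: [[-0.489, 0.872, -0.0], [0.872, 0.489, 0.0], [0.0, 0.0, -1.0]]
force: [-0.7, -1.3, 0.1]
finger_gap: 0.0695
grasp_force: 0.0
```

drive_tool:
  steps:
    - [[0,0,0],[0,0,-15],0.26]
    - [[0,0,0],[0,0,-40],0.26]
    - [[0,0,0],[0,0,-45],0.26]
    - [[0,0,0],[0,0,-45],0.26]
    - [[0,0,0],[0,0,-40],0.26]

```text
t: 8.3
eef_pos: [0.5577, 0.0502, 0.2172]
eef_rot: [[-0.489, 0.872, 0.002], [0.872, 0.489, 0.0], [-0.001, 0.002, -1.0]]
force: [0.3, 0.2, -1.0]
finger_gap: 0.07
grasp_force: 0.0
```

Run:
```python
from h import *
cv2.imwrite('pics/m1.png',np.hstack([cv2.resize(snapshot('top')[100:320,120:360],(400,366)),cv2.resize(snapshot('wrist'),(400,300),interpolation=cv2.INTER_AREA)[:300].__class__(0) if 0 else cv2.copyMakeBorder(cv2.resize(snapshot('wrist'),(400,300)),0,66,0,0,0)])[:,:,::-1])
s=robot.read_state();print(s['t'],s['eef_pos'],s['force'],s['finger_gap'],s['q'].round(3))
np.save('w3.npy',get_calibration('wrist'),allow_pickle=True)
```

```text
8.4 [0.55952467 0.05019928 0.220398  ] [ 0.42257791  0.69189139 -0.75997483] 0.0696542910123656 [ 0.024  0.315  1.485  0.     1.332 -0.487]
```

View pics/m1.png

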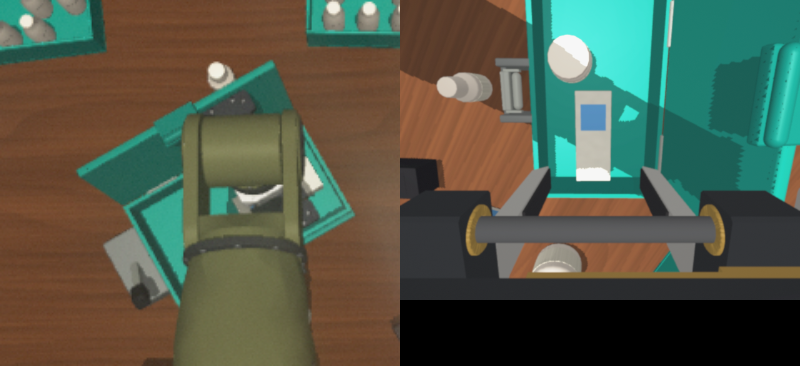

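The carton lies flat beside the tub. Next I go over the lid and behind it with the fingers closed.

drive_tool:
  steps:
    - [[0,0,0],[0,0,-40],1]
    - [[0,0,0],[0,0,-40],1]
    - [[0,0,0],[0,0,0],1]

```text
t: 8.7
eef_pos: [0.5588, 0.0502, 0.299]
eef_rot: [[-0.489, 0.872, 0.008], [0.872, 0.489, 0.0], [-0.004, 0.007, -1.0]]
force: [0.2, -0.2, -0.6]
finger_gap: 0.0492
grasp_force: 0.0
```

drive_tool:
  steps:
    - [[0,0,0],[21,36,0],1]
    - [[0,0,0],[21,36,0],1]
    - [[0,0,0],[21,36,0],1]
    - [[0,0,0],[20,36,0],1]
    - [[0,0,0],[20,36,0],1]

```text
t: 9.2
eef_pos: [0.6648, 0.2294, 0.2929]
eef_rot: [[-0.489, 0.872, -0.001], [0.872, 0.489, -0.0], [0.0, -0.001, -1.0]]
force: [0.0, 0.3, 0.2]
finger_gap: 0.0091
grasp_force: 0.0
```

drive_tool:
  steps:
    - [[0,0,0],[0,0,0],1]
    - [[0,0,0],[0,0,0],1]
    - [[0,0,0],[0,0,0],1]

```text
t: 9.5
eef_pos: [0.6642, 0.2272, 0.2936]
eef_rot: [[-0.488, 0.873, -0.0], [0.873, 0.488, -0.0], [-0.0, -0.0, -1.0]]
force: [-0.1, -1.2, 0.2]
finger_gap: 0.0006
grasp_force: 0.0
```

```bash
cat >> h.py <<'E'
yaw=np.radians(28.5);C=np.array([.5315,.107,0])
R=np.array([[np.cos(yaw),-np.sin(yaw),0],[np.sin(yaw),np.cos(yaw),0],[0,0,1]])
loc=lambda p:((np.asarray(p)-C)@R).round(4)
E
python3 - <<'E'
from h import *
a=snapshot('scene')[150:480,150:590];b=snapshot('wrist')
cv2.imwrite('pics/m2.png',np.hstack([a,cv2.copyMakeBorder(cv2.resize(b,(360,270)),0,60,0,0,0)])[:,:,::-1])
np.save('w4.npy',get_calibration('wrist'),allow_pickle=True)
s=robot.read_state();print(s['t'],s['eef_pos'],loc(s['eef_pos']),s['eef_rot'].round(3),s['finger_gap'],s['q'].round(2))
E
```

```text
9.6 [0.66425925 0.22697092 0.29430819] [0.1739 0.0421 0.2943] [[-0.488  0.873  0.001]
 [ 0.873  0.488  0.   ]
 [-0.     0.001 -1.   ]] 0.0003933995033851915 [ 0.28  0.63  0.86 -0.    1.65 -0.23]
```

View pics/m2.png

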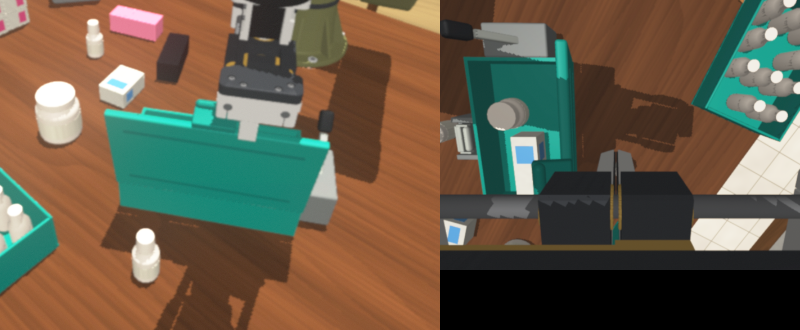

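The closed fingers are on the outer side of the lid edge with a clear gap. I'll descend and start pushing.

drive_tool:
  steps:
    - [[0,0,0],[0,3,35],1]
    - [[0,0,0],[0,0,35],1]
    - [[0,0,0],[0,0,0],1]
    - [[0,0,0],[0,0,0],1]

```text
t: 10.0
eef_pos: [0.6672, 0.2289, 0.2251]
eef_rot: [[-0.488, 0.873, 0.001], [0.873, 0.488, 0.0], [-0.0, 0.001, -1.0]]
force: [-0.3, 0.6, 1.3]
finger_gap: 0.0003
grasp_force: 0.0
```

drive_tool:
  steps:
    - [[0,0,0],[0,-12,0],1]
    - [[0,0,0],[0,-12,0],1]
    - [[0,0,0],[0,-12,0],1]
    - [[0,0,0],[0,-12,0],1]
    - [[0,0,0],[0,-12,0],1]

```text
t: 10.5
eef_pos: [0.6153, 0.2, 0.2271]
eef_rot: [[-0.489, 0.872, 0.005], [0.872, 0.489, 0.002], [-0.001, 0.005, -1.0]]
force: [1.9, 1.1, 1.7]
finger_gap: 0.0005
grasp_force: 1.0
```

drive_tool:
  steps:
    - [[0,0,0],[0,-15,0.5],1]
    - [[0,0,0],[0,-15,0.5],1]
    - [[0,0,0],[0,-14,1],1]
    - [[0,0,0],[0,-13,4],1]
    - [[0,0,0],[0,-13,5],1]

```text
t: 11.0
eef_pos: [0.5544, 0.1657, 0.216]
eef_rot: [[-0.489, 0.872, 0.005], [0.872, 0.489, 0.001], [-0.001, 0.005, -1.0]]
force: [1.5, 0.2, 1.3]
finger_gap: 0.0005
grasp_force: 0.7
```

drive_tool:
  steps:
    - [[0,0,0],[0,-13,5],1]
    - [[0,0,0],[0,-12,8],1]
    - [[0,0,0],[0,-11,8],1]
    - [[0,0,0],[0,-11,9],1]
    - [[0,0,0],[0,0,0],1]

```text
t: 11.5
eef_pos: [0.5128, 0.1425, 0.1843]
eef_rot: [[-0.488, 0.873, 0.002], [0.873, 0.488, 0.0], [-0.001, 0.002, -1.0]]
force: [0.4, -0.8, 0.4]
finger_gap: 0.0003
grasp_force: 0.0
```

Run:
```python
from h import *
a=snapshot('scene')[150:480,150:590];b=snapshot('wrist')
cv2.imwrite('pics/m3.png',np.hstack([a,cv2.copyMakeBorder(cv2.resize(b,(360,270)),0,60,0,0,0)])[:,:,::-1])
s=robot.read_state();print(s['t'],s['eef_pos'],loc(s['eef_pos']),s['force'])
```

```text
11.6 [0.51369604 0.14301847 0.18463344] [0.0015 0.0401 0.1846] [ 0.10384184 -0.25440599  0.90187261]
```

View pics/m3.png

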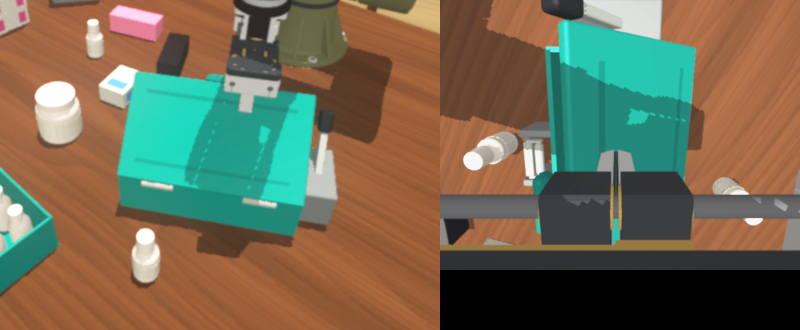

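The lid is about halfway over and the fingertip is on its face. I'll keep going down.

drive_tool:
  steps:
    - [[0,0,0],[0,-9,11],1]
    - [[0,0,0],[0,-9,11],1]
    - [[0,0,0],[0,-9,12],1]
    - [[0,0,0],[0,-6,11],1]
    - [[0,0,0],[0,-5,11],1]

```text
t: 12.1
eef_pos: [0.4801, 0.1243, 0.1267]
eef_rot: [[-0.489, 0.872, 0.002], [0.872, 0.489, 0.0], [-0.0, 0.001, -1.0]]
force: [-0.1, 0.6, 0.3]
finger_gap: 0.0004
grasp_force: 0.2
```

drive_tool:
  steps:
    - [[0,0,0],[0,-3,8],1]
    - [[0,0,0],[0,-3,6],1]
    - [[0,0,0],[0,0,4],1]
    - [[0,0,0],[0,0,4],1]
    - [[0,0,0],[0,0,0],1]

```text
t: 12.6
eef_pos: [0.4744, 0.1214, 0.1042]
eef_rot: [[-0.489, 0.872, -0.0], [0.872, 0.489, -0.0], [0.0, -0.0, -1.0]]
force: [0.2, -0.3, 0.4]
finger_gap: 0.0006
grasp_force: 0.0
```

drive_tool:
  steps:
    - [[0,0,0],[0,0,4],1]
    - [[0,0,0],[0,0,4],1]
    - [[0,0,0],[0,0,3],1]
    - [[0,0,0],[0,0,0],1]

```text
t: 13.0
eef_pos: [0.4747, 0.1215, 0.0962]
eef_rot: [[-0.489, 0.872, 0.001], [0.872, 0.489, 0.0], [-0.001, 0.001, -1.0]]
force: [-17.6, -4.3, 40.5]
finger_gap: 0.0006
grasp_force: 20.5
```

The 40 N reaction with the fingertip at 88 mm means the lid is fully down. I'll retract and look at the lever.

drive_tool:
  steps:
    - [[0,0,0],[0,0,-20],1]
    - [[0,0,0],[0,0,-45],1]
    - [[0,0,0],[0,0,-45],1]
    - [[0,0,0],[30,-18,0],1]
    - [[0,0,0],[30,-18,0],1]

```text
t: 13.5
eef_pos: [0.4133, 0.1563, 0.2041]
eef_rot: [[-0.488, 0.873, 0.002], [0.873, 0.488, 0.001], [-0.0, 0.002, -1.0]]
force: [0.8, 0.9, 0.1]
finger_gap: 0.0005
grasp_force: 0.0
```

drive_tool:
  steps:
    - [[0,0,0],[30,-18,0],1]
    - [[0,0,0],[30,-18,0],1]
    - [[0,0,0],[14,0,0],1]
    - [[0,0,0],[0,0,0],1]
    - [[0,0,0],[0,0,0],1]

```text
t: 14.0
eef_pos: [0.3463, 0.203, 0.2034]
eef_rot: [[-0.49, 0.872, 0.0], [0.872, 0.49, -0.0], [-0.0, 0.0, -1.0]]
force: [-0.0, 0.1, -0.1]
finger_gap: 0.0009
grasp_force: 0.0
```

Run:
```python
from h import *
a=snapshot('scene')
np.save('w5.npy',get_calibration('wrist'),allow_pickle=True);b=snapshot('wrist')
cv2.imwrite('pics/m4.png',np.hstack([a[150:480,290:590],cv2.resize(b,(440,330))])[:,:,::-1])
s=robot.read_state();print(s['t'],s['eef_pos'],loc(s['eef_pos']),s['force'])
```

```text
14.1 [0.34648098 0.20260603 0.20327232] [-0.117   0.1723  0.2033] [-0.64462336  1.18351804  0.44816902]
```

View pics/m4.png

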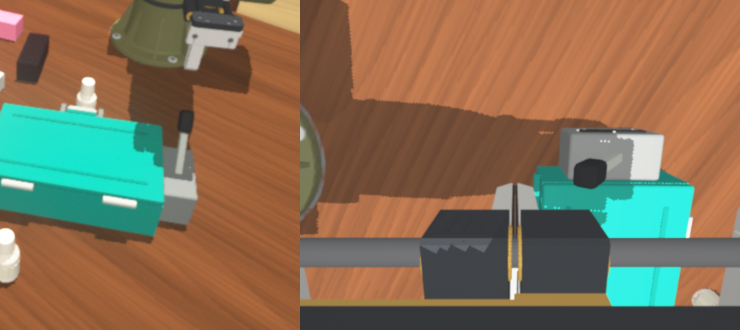

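The lid is shut. The lever grip appears at about (476,272) in the scene image and about (422,250) in the wrist image, and the fingers are clear of it on the catch side.

Run:
```python
from h import *
c=np.load('w5.npy',allow_pickle=True).item()
# fresh images, same pose
a=snapshot('scene');b=snapshot('wrist');o=[]
for im,(x0,y0,x1,y1) in((a,(460,250,492,295)),(b,(380,215,460,290))):
    m=im.max(2)<60;k=np.zeros_like(m);k[y0:y1,x0:x1]=1
    q=max(blobs(im,m&k,20),key=lambda t:t[1][4]);print(q[0],q[1]);o.append(q[0])
p,e=tri(ray('scene',o[0]),ray('',o[1],c));l=loc(p);print(p,e,l,'angle from upright',np.arctan2(l[0],l[2]-.068),'len',np.hypot(l[0],l[2]-.068))
s=robot.read_state();print(s['eef_rot'].T@(p-s['eef_pos']))
```

```text
[474.95925926 270.70740741] [468 260  15  22 270]
[421.42053185 251.45021645] [ 398  231   47   43 1617]
[0.40596343 0.23734441 0.13791412] 0.0007984590018487726 [-0.0481  0.1744  0.1379] angle from upright -0.602712232300595 len 0.08485057454136653
[0.00128136 0.06897731 0.06530331]
```

drive_tool:
  steps:
    - [[0,0,0],[2,0,35],1]
    - [[0,0,0],[0,0,30],1]
    - [[0,0,0],[0,15,0],1]
    - [[0,0,0],[0,15,0],1]
    - [[0,0,0],[0,10,0],1]

```text
t: 14.7
eef_pos: [0.3806, 0.2242, 0.1382]
eef_rot: [[-0.488, 0.873, -0.001], [0.873, 0.488, -0.001], [0.0, -0.001, -1.0]]
force: [-6.0, -3.2, 6.3]
finger_gap: 0.0004
grasp_force: 3.5
```

drive_tool:
  steps:
    - [[0,0,0],[0,10,0],1]
    - [[0,0,0],[0,10,0],1]
    - [[0,0,0],[0,10,0],1]
    - [[0,0,0],[0,9,0],1]
    - [[0,0,0],[0,7,0],1]

```text
t: 15.2
eef_pos: [0.4207, 0.2472, 0.1384]
eef_rot: [[-0.489, 0.872, 0.0], [0.872, 0.489, 0.0], [0.0, 0.0, -1.0]]
force: [-1.8, -1.6, 1.6]
finger_gap: 0.0006
grasp_force: 1.1
```

drive_tool:
  steps:
    - [[0,0,0],[0,4,0],1]
    - [[0,0,0],[0,0,0],1]
    - [[0,0,0],[0,0,0],1]

```text
t: 15.5
eef_pos: [0.4235, 0.2488, 0.1384]
eef_rot: [[-0.489, 0.872, 0.0], [0.872, 0.489, 0.0], [0.0, 0.0, -1.0]]
force: [0.1, 0.3, 0.5]
finger_gap: 0.0004
grasp_force: 0.0
```

```bash
cat > g.py <<'E'
from h import *
c=get_calibration('wrist');a=snapshot('scene');b=snapshot('wrist');o=[]
for im,(x0,y0,x1,y1) in((a,(440,235,510,295)),(b,(310,190,480,330))):
    m=im.max(2)<60;k=np.zeros_like(m);k[y0:y1,x0:x1]=1
    q=max(blobs(im,m&k,20),key=lambda t:t[1][4]);print(q[0],q[1]);o.append(q[0])
p,e=tri(ray('scene',o[0]),ray('',o[1],c));l=loc(p);print(p,e,l,'angle',np.arctan2(l[0],l[2]-.068),'len',np.hypot(l[0],l[2]-.068))
s=robot.read_state();print(s['t'],loc(s['eef_pos']),s['eef_pos'][2],s['force'])
# scene-only: ray meets plane local y=.174
O,d=ray('scene',o[0]);O=(O-C)@R;d=d@R;l=O+d*(.174-O[1])/d[1];print('scene only',l,np.arctan2(l[0],l[2]-.068),np.hypot(l[0],l[2]-.068))
E
python3 g.py
```

```text
[479.17171717 283.50505051] [471 273  17  22 297]
[370.01982228 290.91114149] [ 345  275   56   32 1463]
[0.44358377 0.26201383 0.14975606] 0.002063477912586155 [-0.0033  0.1782  0.1498] angle -0.040320433924417226 len 0.08186653773062592
15.6 [-0.0273  0.1762  0.1385] 0.13845119556148963 [-0.65792191 -0.05934497 -0.64219582]
scene only [0.0049151  0.174      0.15850942] 0.054251536229057956 0.09064277405685205
```

drive_tool:
  steps:
    - [[0,0,0],[0,-10,0],1]
    - [[0,0,0],[0,-35,0],1]
    - [[0,0,0],[0,-45,-20],1]
    - [[0,0,0],[0,0,-40],1]
    - [[0,0,0],[0,0,0],1]

```text
t: 16.1
eef_pos: [0.3453, 0.2049, 0.2024]
eef_rot: [[-0.489, 0.872, 0.006], [0.872, 0.489, 0.003], [-0.0, 0.007, -1.0]]
force: [-0.4, 0.1, 0.0]
finger_gap: 0.0005
grasp_force: 0.0
```

```bash
sed -i 's/510,295/510,310/; s/310,190,480,330/380,190,520,300/' g.py; python3 g.py
python3 - <<'E'
from h import *
cv2.imwrite('pics/m5.png',np.hstack([snapshot('scene')[100:480,60:560],cv2.resize(snapshot('wrist'),(300,380))])[:,:,::-1])
E
```

```text
[478.41391941 283.38461538] [471 272  17  23 273]
[501.17032258 263.28322581] [ 480  242   40   46 1550]
[0.44549853 0.25836037 0.15148019] 0.0009539217360437325 [-0.0034  0.1741  0.1515] angle -0.040696081423673945 len 0.08356919288828868
16.2 [-0.1173  0.1749  0.1991] 0.19905793762422075 [ 0.71667704 -0.11704375 -0.29492534]
scene only [0.00057542 0.174      0.15462366] 0.006642712045441078 0.08662556744045063
```

View pics/m5.png

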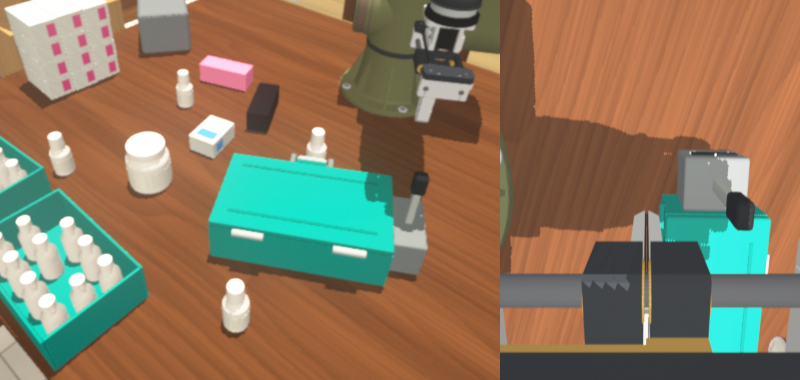

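The lid is shut, the lever is within about 0.05 rad of upright, all the other stock is standing, and the arm is clear. I'm handing in.

```bash
python3 -c "
from workcell import robot
print(robot.hand_in())"
```

```text
the job is handed in; nothing more can be done
None
```

I handed the job in at about 16 s: the carton lies flat in the case beside the tub, the lid is shut past its catch, and the lever measures within about 0.05 rad of upright. The other stock looked undisturbed in the last picture; no verdict came back.

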